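# Check a dummy load with an infrared thermometer

### The job

Slide the door on top of the green tin dummy load fully open by pushing its upright lip, then take the bent-head infrared thermometer from its stand, look down through the opening with it, handle about level, and hold it steady for about two seconds, lens aimed at the middle of the thick ceramic resistor from about 8 cm away. Do not let the thermometer touch the tin box or the resistors. Then lay it gently back in its stand the way it lay, leave the door open so that the load can cool, and do not disturb the other things on the bench.

Things in the scene. Friction and masses are not known exactly. Their poses are not given: they have to be found in the camera images.
- box: Dummy load: green tin box fixed to the bench, 130 (x) x 280 (y) x 70 mm high, with steel door rails to 79 mm height on both long sides. Origin at the centre of its underside, y along its length, z up. The +y half of its top is an open window (x -59 to 59, y 0 to 136 mm) over three lying resistors; the -y half is a closed deck. Yaw within 0.35 rad.
- door (a joint): Travel of the flat green door on top of the box (116 x 136 x 4 mm, top face 75.5 mm above the bench): 0 m = closed over the window, 0.136 m = fully open, stopped over the deck (over 0.125 counts as open). It slides towards the box's -y, needs about 2 N, and stays where it is left.
- door_lip (a point): Middle of the top edge of the door's upright steel lip, 107.5 mm above the bench. The lip stands across the middle of the door: 60 mm long along the box's x, 10 mm thick along the box's y, rising 32 mm above the door. Axes parallel to the box's.
- resistor_thick: The resistor to measure: red ceramic cylinder 36 mm thick, 76 mm long, lying along the box's x between two steel tabs, fixed in the box. Origin under its middle, 20 mm above the bench; cylinder axis at 38 mm. It is in any one of three places side by side (box y 33, 70 or 107 mm).
- spot (a point): The point to aim at: middle of the top of the thick resistor, 56 mm above the bench, 14 mm below the box's top.
- resistor_thin_a: Red ceramic resistor like the thick one but 18 mm thick (not to be measured); in another of the three places. Origin under its middle; axis 18 mm above it.
- resistor_thin_b: The other 18 mm thin resistor, the same.
- stand: Thermometer stand, fixed: dark base 130 (x) x 90 (y) x 10 mm, two black U saddles at x -42 and +42 mm, each 12 mm long in x, 72 mm free between them. Saddle floors 50 mm above the bench; slot 34 mm wide up to 65 mm height, flared lips to 75 mm. Origin at the centre of the underside, x along the thermometer's lie.
- thermometer: Loose grey infrared thermometer, about 0.16 kg: bar handle 140 (x) x 28 (y) x 26 mm (z), round black head 28 mm thick bent 45 degrees down at the +x end. Origin at the middle of the handle's underside, z up. It lies in both saddles, parallel to the stand, origin 50 mm above the bench and within 6 mm in x of the stand's; grip the handle's middle from above across its width.
- lens (a point): Centre of the lens at the tip of the thermometer's head, at x 97, y 0, z -22 mm in the thermometer's frame. Its z axis is the line of sight, pointing out of the lens: 45 degrees below level, forward, when the handle is level.
- transceiver: Bystander: black handheld transceiver standing upright, 36 x 58 x 115 mm (127 with knobs); origin at the centre of its underside.
- antenna: Bystander: lying rubber antenna stub, about 156 mm long along x, 18 mm thick at the brass foot; origin on the bench below its middle.
- swr_meter: Bystander: steel SWR meter block, 80 x 120 x 65 mm; origin at the centre of its underside.

How it is judged:
By the outcome, as a careful person would: the job done as asked, in the order asked, and still so for the second after the job is handed in, with the robot touching nothing.
It also fails if it takes over 64 s, if anything falls off the work surface, if the arm or the gripper's body presses on something with over 40 N, if the wrist force passes 120 N, or if a joint passes its speed limit or range.

### The arm

A 6-joint arm with a two-finger parallel gripper is mounted at the origin on the work surface. World frame = base frame: x ahead of the robot, y to its left, z up, the work surface at z = 0. Lengths are in m, angles in rad, forces in N, time in s.
With the tool pointing down it reaches from about 0.3 to 0.775 m from the base axis. Payload 14.6 kg.
Tool frame: the origin (TCP) lies at the very end of the fingers, on their centre line; the grasp point (between the pads) lies 19 mm behind it; y points along the fingers, x is the direction in which the jaws open and shut, and the axes are right-handed (so a half turn about y gives the same grasp; the last joint's range is limited). The gripper opens to 94 mm and grips with 3 to 60 N. Pads are 16 mm wide; open, the fingers measure 119 mm over their backs; the gripper's body (75 mm by 177 mm) begins 78 mm behind the grasp point.
Start: joints at [-0.067, 0.3, 1.521, -0, 1.321, -0.067], TCP at [0.55, -0, 0.205] pointing down, gripper open.
Joint ranges: [-3.03, 3.03], [-0.79, 2.21], [0.23, 2.52], [-1.04, 4.18], [0, 3.07], [-2.55, 2.55]. Speed limits (rad/s): [2.22, 2.22, 2.57, 3.14, 3.14, 3.14].

### API

Orientations are given as [roll, pitch, yaw] about the fixed x, y, z axes, in that order (R = Rz(yaw) Ry(pitch) Rx(roll)).
In Python, from station import get_obs, cams, hand_in gives the robot as it stands. The module is installed in compiled form; this text tells all that it offers.
- The arm moves only by the tool step_arm, never from a script. Its argument "plan" is a list of rows, each an object with "grip": the closure, from -1 (fully open) to 1 (shut), so that 0 is half open; "slide": the shift along the tool's x, y, z in m, a list of three; "spin": the turn about the tool's y in degrees. A call has 1 to 20 rows; each row shifts and turns the commanded pose from where the row before left it, along the tool's axes as they then stand; what a row does not reach is not made up. A row lasts 1/12 s, in which the tool goes at most 41.7 mm and 7.16 degrees, less where a joint would pass 70% of its speed; a pose out of reach is approached as far as the arm can. A call is refused whole if a number of a shift passes 0.0417 or a number of a turn 7.16, either way. A call with a gripper value outside its range is refused whole. The fingers move at their own pace and stop on an object; "force" is the grip in N (left out, the last holds). Time passes only in rows, so rows that do not move let the fingers close. It gives the time, the measured TCP pose, the force and the opening at its end, in the units of the state.
- get_obs(): the state, without advancing time (a new reading comes with each control period).
- cams.camera(name): name is "scene" or "side" or "wrist"; returns the picture (420x560x3 uint8, blue, green, red); there is no depth.
- cams.calibration(name): a dict with "K" (3x3 intrinsics, pixels), "k1" (the pictures are not rectified: a ray, as slopes to the right and down, at radius r is drawn at 1 + k1 r^2 times it, then the intrinsics apply), "T" (4x4, takes a point from camera to world coordinates). Camera axes: x right, y up, looking along -z (the intrinsics and any distortion apply to the point x, -y, -z); pixel columns grow to the right and rows downward; lengths in m; the calibration is good to about 2 mm. A picture is of the moment at which its call begins: read the wrist's pose just before it. calibration takes no time and is no camera call; for the wrist camera it gives the pose at the moment of the call.
- hand_in(): hands the job in, once; it reports no verdict.
The state is a dict: "time_s": time; "qpos": joint angles; "joint_vel": joint speeds; "tau": joint torques, N m; "ee_pos": TCP position; "eef_rot": TCP orientation; "force": force on the tool from outside, world axes, zero at the start; "moment": the same for the moment, N m; "grip_width": finger opening in m.
Only numpy, scipy, OpenCV 4.12 (cv2) and the standard library are available. Lean on these libraries where they do the work, as an engineer would, in place of code of your own. Each camera call takes 0.05 s, during which the arm holds its last target.

## Working session

There is one attempt and no reset: what is moved stays moved. The work goes in short steps, Python scripts to look and compute and a tool call to move; the robot and the scene stay as the last step left them, time stands still between calls to the robot, and variables do not carry over. Pictures are saved under pics/ and viewed, and the job is handed in when it is done.

Besides the shell and the picture viewer there is one more tool, called by a JSON object that holds its "fn" and its "kwargs". step_arm: Moves the arm, as the interface text tells. Its arguments: {"type":"object","properties":{"plan":{"type":"array","items":{"type":"object","properties":{"grip":{"type":"number"},"slide":{"type":"array","items":{"type":"number"}},"spin":{"type":"number"}}}},"force":{"type":"number"}},"required":["plan"]}

```bash
mkdir -p pics; python3 - <<'E'
from station import get_obs, cams
import cv2, numpy as np
np.set_printoptions(precision=4,suppress=True)
print(get_obs())
for n in ["scene","side","wrist"]:
    c=cams.calibration(n); print(n,c)
    cv2.imwrite(f"pics/{n}0.png",cams.camera(n))
E
```

```text
{'time_s': 0.0, 'qpos': array([-0.0666,  0.3005,  1.5216,  0.    ,  1.3207, -0.0666]), 'joint_vel': array([ 0.0017,  0.0009,  0.0002, -0.001 , -0.0011, -0.0011]), 'tau': array([ -0.0015, -53.1806, -35.2736,   0.0708,   0.0244,  -0.    ]), 'ee_pos': array([0.5497, 0.    , 0.2049]), 'eef_rot': array([-1.5707,  0.0011,  0.    ]), 'force': array([-0.0317,  0.5088, -0.0014]), 'moment': array([-0.0531,  0.044 , -0.0315]), 'grip_width': 0.09376750885698963}
scene {'K': array([[396.3351,   0.    , 275.5082],
       [  0.    , 396.3351, 215.1574],
       [  0.    ,   0.    ,   1.    ]]), 'k1': -0.11709140346824903, 'T': array([[ 0.8117, -0.4224,  0.4034,  0.8972],
       [ 0.584 ,  0.5764, -0.5716, -0.4591],
       [ 0.0089,  0.6995,  0.7146,  0.646 ],
       [ 0.    ,  0.    ,  0.    ,  1.    ]])}
side {'K': array([[500.8869,   0.    , 272.1565],
       [  0.    , 500.8869, 207.0342],
       [  0.    ,   0.    ,   1.    ]]), 'k1': -0.09463790444737807, 'T': array([[ 0.965 ,  0.1561, -0.2106,  0.3714],
       [-0.2614,  0.6317, -0.7298, -0.6944],
       [ 0.0191,  0.7593,  0.6504,  0.7217],
       [ 0.    ,  0.    ,  0.    ,  1.    ]])}
wrist {'K': array([[364.7847,   0.    , 278.4749],
       [  0.    , 364.7847, 206.8759],
       [  0.    ,   0.    ,   1.    ]]), 'k1': -0.04401262526143762, 'T': array([[ 1.    ,  0.0004,  0.0017,  0.549 ],
       [-0.0008,  0.9662,  0.2577,  0.0746],
       [-0.0015, -0.2577,  0.9662,  0.3838],
       [ 0.    ,  0.    ,  0.    ,  1.    ]])}
```

View pics/scene0.png

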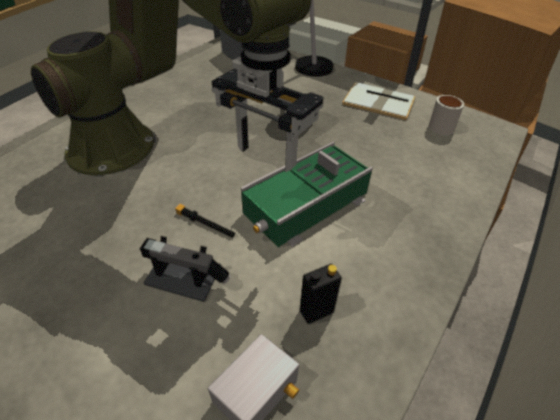

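View pics/side0.png

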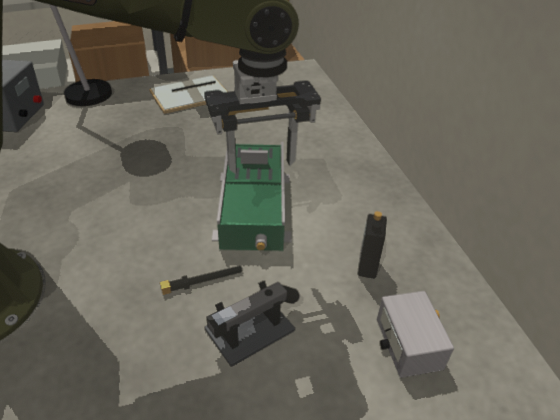

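View pics/wrist0.png

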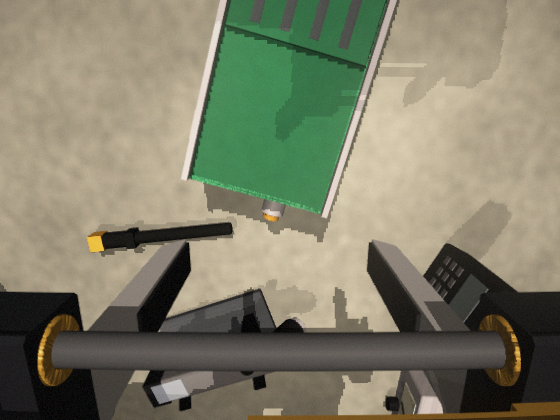

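```bash
python3 - <<'E'
import cv2
a=cv2.imread('pics/scene0.png');cv2.imwrite('pics/sc1.png',cv2.resize(a[140:320,130:390],None,fx=3,fy=3,interpolation=cv2.INTER_CUBIC)[:600,:800])
a=cv2.imread('pics/side0.png');cv2.imwrite('pics/si1.png',cv2.resize(a[130:370,150:410],None,fx=2.5,fy=2.5,interpolation=cv2.INTER_CUBIC))
E
```

```text
(no output)
```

View pics/sc1.png

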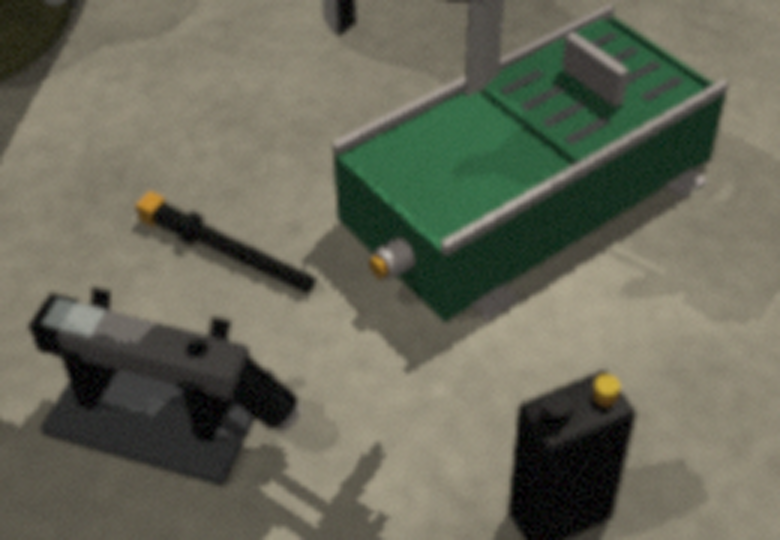

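View pics/si1.png

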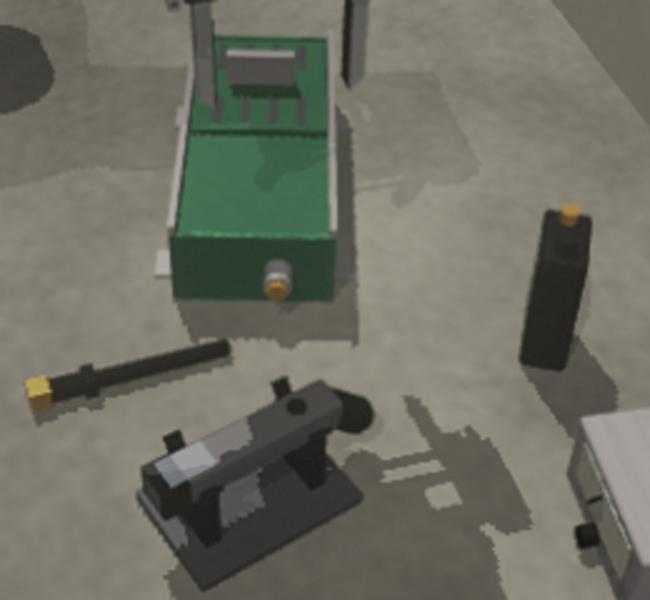

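```bash
cat > h.py <<'E'
import numpy as np, cv2
from station import get_obs, cams
np.set_printoptions(precision=4,suppress=True)
def ray(n,uv,cal=None):
    c=cal or cams.calibration(n);K=c['K'];T=c['T']
    xd=(uv[0]-K[0,2])/K[0,0];yd=(uv[1]-K[1,2])/K[1,1]
    x,y=xd,yd
    for _ in range(20):
        s=1+c['k1']*(x*x+y*y);x,y=xd/s,yd/s
    d=T[:3,:3]@np.array([x,-y,-1]);return T[:3,3],d/np.linalg.norm(d)
def plane(n,uv,z,cal=None):
    o,d=ray(n,uv,cal);return o+d*(z-o[2])/d[2]
def tri(*obs):
    A=np.zeros((3,3));b=np.zeros(3)
    for n,uv in obs:
        o,d=ray(n,uv);M=np.eye(3)-np.outer(d,d);A+=M;b+=M@o
    return np.linalg.solve(A,b)
def proj(n,p,cal=None):
    c=cal or cams.calibration(n);T=c['T'];q=T[:3,:3].T@(np.asarray(p)-T[:3,3])
    x,y=q[0]/-q[2],-q[1]/-q[2];s=1+c['k1']*(x*x+y*y)
    return np.array([c['K'][0,0]*x*s+c['K'][0,2],c['K'][1,1]*y*s+c['K'][1,2]])
E
python3 - <<'E'
from h import *
S=lambda u,v:((u+.5)/3-.5+130,(v+.5)/3-.5+140)
D=lambda u,v:((u+.5)/2.5-.5+150,(v+.5)/2.5-.5+130)
for l,p in dict(nl=(337,145),nr=(447,243),fr=(723,86),fl=(610,10)).items(): print('scene rail',l,plane('scene',S(*p),.079))
for l,p in dict(nl=(172,236),nr=(333,237)).items(): print('side deck',l,plane('side',D(*p),.070))
for l,p in dict(nl=(187,180),nr=(326,216)).items(): print('wrist rail',l,plane('wrist',p,.079))
for l,p in dict(l=(568,35),r=(627,70)).items(): print('scene lip',plane('scene',S(*p),.1075))
for l,p in dict(l=(228,48),r=(297,51)).items(): print('side lip',plane('side',D(*p),.1075))
print('therm scene',[plane('scene',S(*p),.076) for p in [(52,297),(248,347),(234,372),(37,330)]])
print('therm side',[plane('side',D(*p),.076) for p in [(143,465),(320,380),(343,395),(173,490)]])
E
```

```text
scene rail nl [0.4715 0.0181 0.079 ]
scene rail nr [ 0.5911 -0.0142  0.079 ]
scene rail fr [0.6654 0.2455 0.079 ]
scene rail fl [0.5461 0.2798 0.079 ]
side deck nl [0.4691 0.0129 0.07  ]
side deck nr [ 0.5889 -0.018   0.07  ]
wrist rail nl [0.4707 0.017  0.079 ]
wrist rail nr [ 0.5899 -0.015   0.079 ]
scene lip [0.5544 0.1949 0.1075]
scene lip [0.6115 0.1841 0.1075]
side lip [0.555  0.1991 0.1075]
side lip [0.6123 0.1804 0.1075]
therm scene [array([ 0.4134, -0.2001,  0.076 ]), array([ 0.5422, -0.1554,  0.076 ]), array([ 0.5483, -0.1748,  0.076 ]), array([ 0.4266, -0.2243,  0.076 ])]
therm side [array([ 0.4108, -0.2006,  0.076 ]), array([ 0.5388, -0.1596,  0.076 ]), array([ 0.5501, -0.1761,  0.076 ]), array([ 0.4257, -0.2241,  0.076 ])]
```

{"fn": "step_arm", "kwargs": {"force": 20, "plan": [{"grip": 1,"spin": 5.2,"slide": [0,0,0]},{"grip": 1,"spin": 5.2,"slide": [0,0,0]},{"grip": 1,"spin": 5.2,"slide": [0,0,0]},{"grip": 1,"slide": [-0.003,0,0.03],"spin": 0},{"grip": 1,"slide": [-0.003,0,0.03],"spin": 0},{"grip": 1,"slide": [-0.003,0,0.03],"spin": 0},{"grip": 1,"slide": [-0.003,0,0.03],"spin": 0},{"grip": 1,"slide": [-0.003,0,0.03],"spin": 0},{"grip": 1,"slide": [-0.003,0,0.03],"spin": 0},{"grip": 1,"slide": [0,0,0.03],"spin": 0},{"grip": 1,"slide": [0,0,0.029],"spin": 0},{"grip": 1,"slide": [0,0.03,0],"spin": 0},{"grip": 1,"slide": [0,0.02,0],"spin": 0},{"grip": 1,"slide": [0,0,0],"spin": 0},{"grip": 1,"slide": [0,0,0],"spin": 0}]}}

```text
time_s: 1.4
ee_pos: [0.5966, 0.2349, 0.1549]
eef_rot: [-1.572, 0.002, -0.272]
force: [-0.1, -0.5, 1.0]
grip_width: 0.0008
```

```bash
python3 - <<'E'
from h import *
a=cams.camera('side');b=cams.camera('scene')
cv2.imwrite('pics/m1.png',np.hstack([cv2.resize(a[60:260,180:330],None,fx=2.5,fy=2.5),cv2.resize(b[60:260,220:380],None,fx=2.5,fy=2.5)]))
cv2.imwrite('pics/w1.png',cams.camera('wrist'))
o=get_obs();print(o['ee_pos'],o['eef_rot'],o['force'])
E
```

```text
[0.5976 0.2349 0.1573] [-1.5694 -0.0021 -0.2727] [ 0.9358  0.1157 -0.0839]
```

View pics/m1.png

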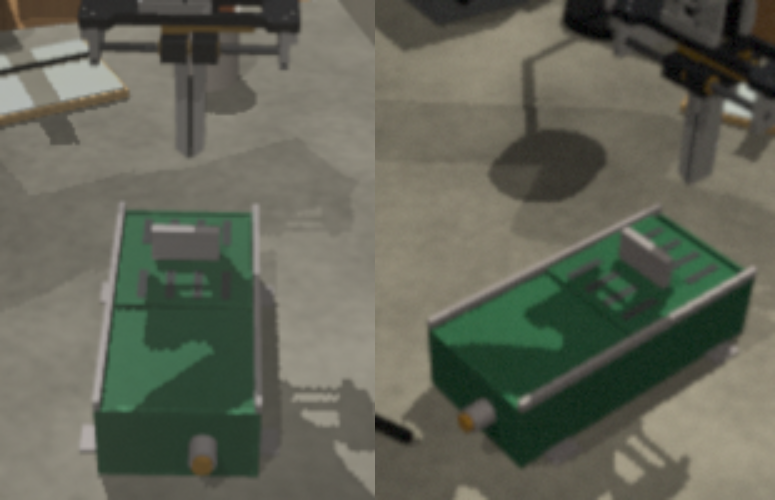

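View pics/w1.png

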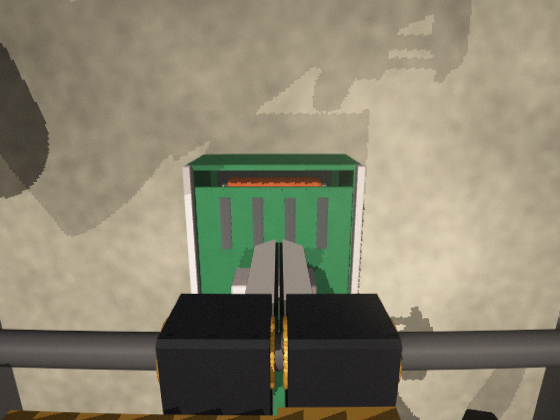

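{"fn": "step_arm", "kwargs": {"plan": [{"grip": 1,"slide": [0,0.025,0],"spin": 0},{"grip": 1,"slide": [0,0.025,0],"spin": 0},{"grip": 1,"slide": [0,0.02,0],"spin": 0},{"grip": 1,"slide": [0,0,0],"spin": 0},{"grip": 1,"slide": [0,0,-0.01],"spin": 0},{"grip": 1,"slide": [0,0,-0.01],"spin": 0},{"grip": 1,"slide": [0,0,-0.005],"spin": 0},{"grip": 1,"slide": [0,0,-0.005],"spin": 0},{"grip": 1,"slide": [0,0,-0.005],"spin": 0},{"grip": 1,"slide": [0,0,-0.005],"spin": 0},{"grip": 1,"slide": [0,0,-0.005],"spin": 0},{"grip": 1,"slide": [0,0,-0.01],"spin": 0},{"grip": 1,"slide": [0,0,-0.01],"spin": 0},{"grip": 1,"slide": [0,0,-0.01],"spin": 0}]}}

```text
time_s: 2.72
ee_pos: [0.5765, 0.1619, 0.0855]
eef_rot: [-1.571, -0.0, -0.272]
force: [1.5, 3.4, 2.2]
grip_width: 0.0006
```

```bash
python3 - <<'E'
from h import *
cv2.imwrite('pics/w2.png',cams.camera('side'))
o=get_obs();print(o['ee_pos'],o['eef_rot'],o['force'])
E
```

```text
[0.5761 0.1603 0.0854] [-1.5714  0.0004 -0.2731] [-1.3402 -0.909   0.054 ]
```

View pics/w2.png

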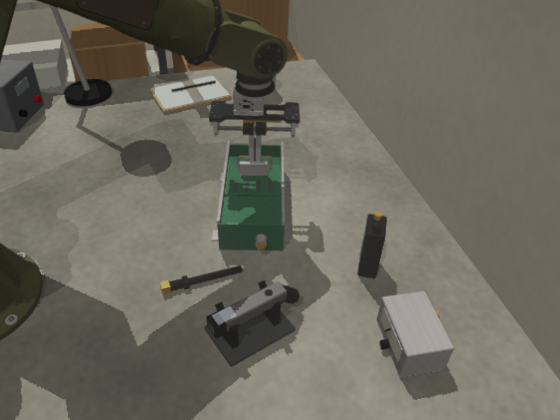

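{"fn": "step_arm", "kwargs": {"plan": [{"grip": 1,"slide": [0,0,-0.01],"spin": 0},{"grip": 1,"slide": [0,0,-0.01],"spin": 0},{"grip": 1,"slide": [0,0,-0.01],"spin": 0},{"grip": 1,"slide": [0,0,-0.01],"spin": 0},{"grip": 1,"slide": [0,0,-0.01],"spin": 0},{"grip": 1,"slide": [0,0,-0.01],"spin": 0},{"grip": 1,"slide": [0,0,-0.01],"spin": 0},{"grip": 1,"slide": [0,0,-0.005],"spin": 0},{"grip": 1,"slide": [0,0,-0.004],"spin": 0},{"grip": 1,"slide": [0,0,-0.003],"spin": 0},{"grip": 1,"slide": [0,0,-0.002],"spin": 0},{"grip": 1,"slide": [0,0,0],"spin": 0},{"grip": 1,"slide": [0,0,0],"spin": 0}]}}

```text
time_s: 3.85
ee_pos: [0.5545, 0.0834, 0.0854]
eef_rot: [-1.568, -0.001, -0.272]
force: [5.9, 11.7, -4.0]
grip_width: 0.0
```

```bash
python3 - <<'E'
from h import *
cv2.imwrite('pics/w3.png',cams.camera('wrist'))
o=get_obs();print(o['ee_pos'],o['eef_rot'],o['force'])
d=o['ee_pos'][:2]-[.568,.131];print(d@[.2687,.963])
E
```

```text
[0.5545 0.0834 0.0854] [-1.5684 -0.0005 -0.2716] [ 5.0445 11.2258 -3.1873]
-0.049460368833544
```

View pics/w3.png

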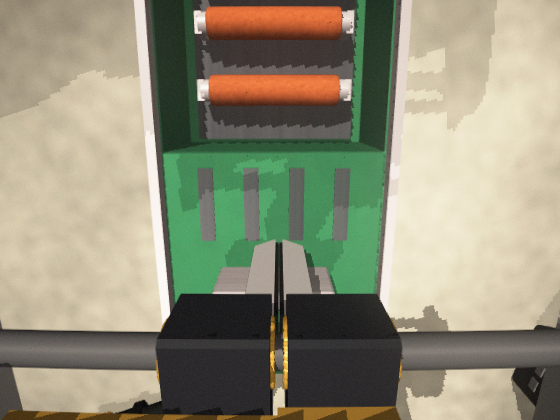

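{"fn": "step_arm", "kwargs": {"plan": [{"grip": 1,"slide": [0,0,0.01],"spin": 0},{"grip": 1,"slide": [0,0,0.01],"spin": 0},{"grip": 1,"slide": [0,-0.03,0],"spin": 0},{"grip": 0,"slide": [0,-0.03,0],"spin": 0},{"grip": 0,"slide": [0,-0.03,0],"spin": 0},{"grip": 0,"slide": [0,-0.03,0.0],"spin": 0},{"grip": 0,"slide": [0,-0.03,0.0],"spin": 0},{"grip": 0,"slide": [0,0,0],"spin": 0},{"grip": 0,"slide": [0,0,0],"spin": 0}]}}

```text
time_s: 4.65
ee_pos: [0.56, 0.1016, 0.2367]
eef_rot: [-1.57, -0.002, -0.272]
force: [0.6, 0.2, -0.5]
grip_width: 0.0367
```

```bash
python3 - <<'E'
from h import *
import pickle
cal=cams.calibration('wrist');cv2.imwrite('pics/w4.png',cams.camera('wrist'));pickle.dump(cal,open('cal4.pkl','wb'))
cv2.imwrite('pics/s4.png',cams.camera('scene'))
o=get_obs();print(o['ee_pos'],o['eef_rot'],o['force'])
E
```

```text
[0.5591 0.1014 0.2343] [-1.5717  0.0017 -0.272 ] [ 0.5609 -0.8473 -0.1673]
```

View pics/w4.png

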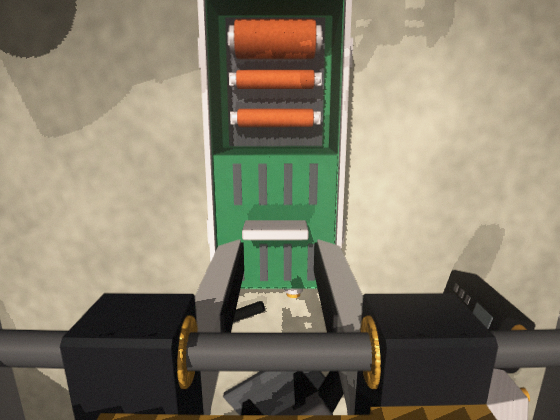

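View pics/s4.png

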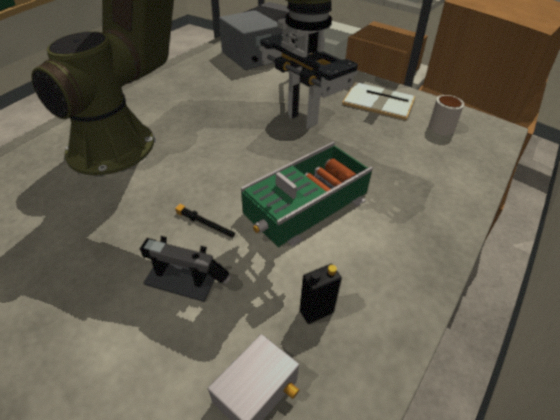

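```bash
python3 - <<'E'
from h import *
import pickle
cal=pickle.load(open('cal4.pkl','rb'))
a=cv2.imread('pics/w4.png');h=cv2.cvtColor(a,cv2.COLOR_BGR2HSV)
m=((h[...,0]<14)&(h[...,1]>150)&(h[...,2]>90)).astype(np.uint8)
n,l,s,c=cv2.connectedComponentsWithStats(m)
for i in range(1,n):
    if s[i,4]>300:
        print(s[i],c[i]);
        # cylinder: axis height; silhouettes approx: centre ray to z 
        for z in (.038,.056): print(z,plane('wrist',c[i],z,cal))
        cnt=cv2.findContours((l==i).astype(np.uint8),0,2)[0][0]
        r=cv2.minAreaRect(cnt);print(r)
c0=np.array([.568,.131])
for nm,uv,z in [('door front L',(214,154),.0755),('door front R',(337,153),.0755),('deck end L',(213,290),.070),('deck end R',(345,290),.07),('lip topL far',(244,223),.1075),('lip topR far',(307,221),.1075),('lip L near',(243,231),.1075),('lip R near',(307,231),.1075)]:
    p=plane('wrist',uv,z,cal);d=p[:2]-c0;print(nm,p,'box',d@[.963,-.2687],d@[.2687,.963])
b=cv2.imread('pics/s4.png');cv2.imwrite('pics/s4b.png',cv2.resize(b[140:250,230:380],None,fx=5,fy=5,interpolation=cv2.INTER_CUBIC))
cv2.imwrite('pics/w4b.png',cv2.resize(a[0:310,190:370],None,fx=1.9,fy=1.9,interpolation=cv2.INTER_CUBIC))
E
```

```text
[ 234   19   82   39 2845] [275.503  36.51 ]
0.038 [0.5951 0.2404 0.038 ]
0.056 [0.5943 0.2372 0.056 ]
((274.5, 38.0), (38.0, 81.0), 90.0)
[ 236   70   78   19 1373] [274.7254  78.4239]
0.038 [0.5839 0.2035 0.038 ]
0.056 [0.5836 0.2021 0.056 ]
((274.5, 79.0), (18.0, 77.0), 90.0)
[ 238  109   75   18 1282] [275.1739 117.0624]
0.038 [0.5742 0.1676 0.038 ]
0.056 [0.5744 0.1679 0.056 ]
((275.0, 117.5), (17.0, 74.0), 90.0)
door front L [0.5108 0.1514 0.0755] box -0.06059559332322431 0.00422103488478717
door front R [0.6212 0.1214 0.0755] box 0.05383231519588046 0.0050452632362608
deck end L [0.4641 0.0164 0.07  ] box -0.0692499597367181 -0.13823134471276508
deck end R [ 0.5973 -0.0209  0.07  ] box 0.06903515792174059 -0.1384424961586153
lip topL far [0.5237 0.0884 0.1075] box -0.03118397322338876 -0.05296123352988131
lip topR far [0.5779 0.0751 0.1075] box 0.024503261166806088 -0.05117254147935547
lip L near [0.5207 0.0815 0.1075] box -0.0322635625319597 -0.06041627729310212
lip R near [0.5755 0.0661 0.1075] box 0.024688169741654317 -0.060480035640407936
```

View pics/s4b.png

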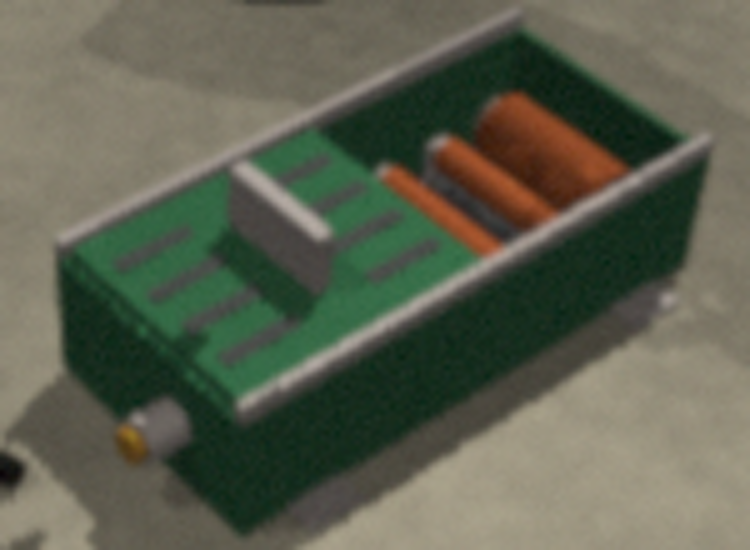

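View pics/w4b.png

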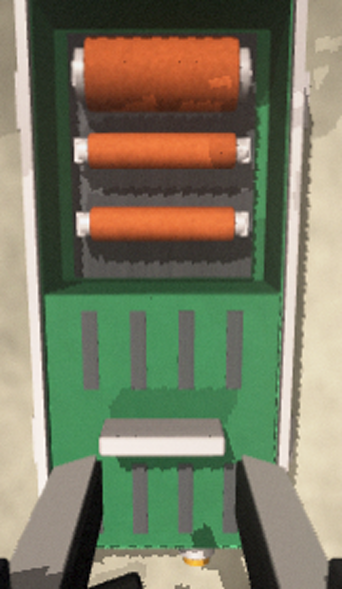

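{"fn": "step_arm", "kwargs": {"force": 30, "plan": [{"grip": 0,"slide": [-0.006,0,-0.038],"spin": 0},{"grip": 0,"slide": [-0.006,0,-0.038],"spin": 0},{"grip": 0,"slide": [-0.006,0,-0.038],"spin": 0},{"grip": 0,"slide": [-0.006,0,-0.038],"spin": 0},{"grip": 0,"slide": [-0.006,0,-0.038],"spin": 0},{"grip": 0,"slide": [-0.006,0,-0.038],"spin": 0},{"grip": 0,"slide": [-0.006,0,-0.038],"spin": 0},{"grip": 0,"slide": [-0.006,0,-0.038],"spin": 0},{"grip": 0,"slide": [-0.006,0,-0.038],"spin": 0},{"grip": 0,"slide": [0,0,0],"spin": 6},{"grip": 0,"slide": [0,0,0],"spin": 6},{"grip": 0,"slide": [0,0,0],"spin": 6},{"grip": 0,"slide": [0,0,0],"spin": 6},{"grip": 0,"slide": [0,0,0],"spin": 6},{"grip": 0,"slide": [0,0,0],"spin": 6},{"grip": 0,"slide": [0,0,0],"spin": 6},{"grip": 0,"slide": [0,0,0],"spin": 6},{"grip": 0,"slide": [0,0,0],"spin": 6},{"grip": 0,"slide": [0,0,0],"spin": 0}]}}

```text
time_s: 6.33
ee_pos: [0.4152, -0.2134, 0.2341]
eef_rot: [-1.572, 0.002, -1.22]
force: [0.4, 0.8, -0.3]
grip_width: 0.0467
```

{"fn": "step_arm", "kwargs": {"plan": [{"grip": 0,"slide": [0,0,0],"spin": 0},{"grip": 0,"slide": [0,0,0],"spin": 0}]}}

```text
time_s: 6.5
ee_pos: [0.4154, -0.2136, 0.2348]
eef_rot: [-1.572, 0.001, -1.211]
force: [0.7, -0.7, -1.0]
grip_width: 0.0473
```

```bash
python3 - <<'E'
from h import *
import pickle
cal=cams.calibration('wrist');cv2.imwrite('pics/w5.png',cams.camera('wrist'));pickle.dump(cal,open('cal5.pkl','wb'))
cv2.imwrite('pics/d5.png',cams.camera('side'));cv2.imwrite('pics/s5.png',cams.camera('scene'))
o=get_obs();print(o['ee_pos'],o['eef_rot'],o['force'],o['qpos'])
E
```

```text
[ 0.4155 -0.2137  0.2352] [-1.5711  0.0003 -1.213 ] [ 0.6109 -0.0601 -0.5561] [-0.5534  0.0902  1.7012 -0.      1.3506  0.6596]
```

View pics/w5.png

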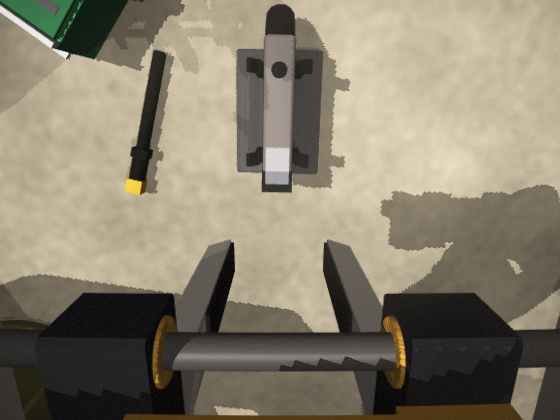

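View pics/d5.png

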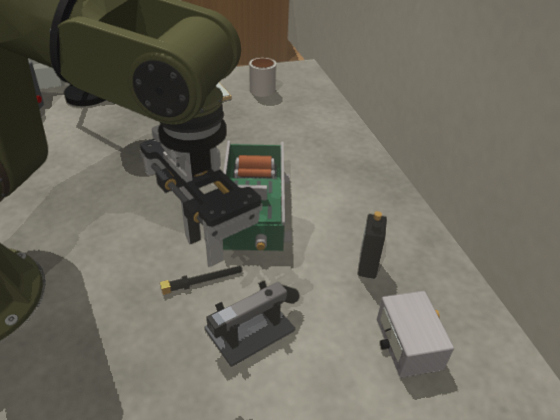

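```bash
python3 - <<'E'
import cv2,numpy as np
a=cv2.imread('pics/w5.png');cv2.imwrite('pics/w5b.png',cv2.resize(a[0:200,215:345],None,fx=3,fy=3,interpolation=cv2.INTER_CUBIC))
b=cv2.imread('pics/s5.png');d=cv2.imread('pics/d5.png')
cv2.imwrite('pics/r5.png',np.hstack([cv2.resize(b[140:215,290:380],None,fx=4,fy=4,interpolation=cv2.INTER_CUBIC),cv2.resize(d[140:215,210:300],None,fx=4,fy=4,interpolation=cv2.INTER_CUBIC)]))
E
```

```text
(no output)
```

View pics/w5b.png

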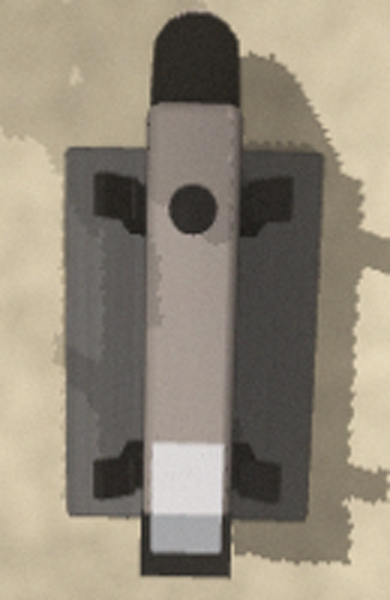

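View pics/r5.png

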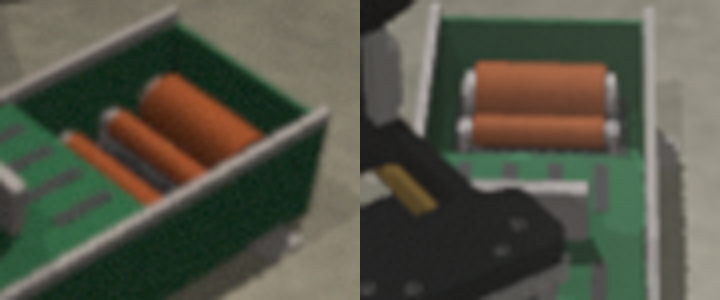

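```bash
python3 - <<'E'
from h import *
import pickle
cal=pickle.load(open('cal5.pkl','rb'))
f=lambda u,v:((u+.5)/3-.5+215,(v+.5)/3-.5)
P=[plane('wrist',f(*p),.076,cal)[:2] for p in [(149,104),(241,104),(230,577),(141,575)]]
print(P)
fr=(P[0]+P[1])/2;bk=(P[2]+P[3])/2;d=fr-bk
print('mid',(fr+bk)/2,'yaw',np.arctan2(d[1],d[0]),'len',np.linalg.norm(d),'w',np.linalg.norm(P[0]-P[1]),np.linalg.norm(P[2]-P[3]))
B=[plane('wrist',f(*p),.010,cal)[:2] for p in [(67,149),(323,154),(305,519),(66,515)]]
fr=(B[0]+B[1])/2;bk=(B[2]+B[3])/2;d=fr-bk
print('base mid',(fr+bk)/2,np.arctan2(d[1],d[0]),np.linalg.norm(d),np.linalg.norm(B[0]-B[1]))
print('thick side',plane('side',(255.1,163),.038))
b=cv2.imread('pics/s5.png');
# scene thick: ends of top-left silhouette
g=lambda u,v:((u+.5)/4-.5+290,(v+.5)/4-.5+140)
print('scene upper-left end centre',plane('scene',g(152,98),.038))
for uv,z in [((135,185),.009),((160,52),.006)]: print('antenna',plane('wrist',uv,z,cal))
E
```

```text
[array([ 0.539 , -0.1538]), array([ 0.5482, -0.1785]), array([ 0.4177, -0.2253]), array([ 0.4084, -0.1987])]
mid [ 0.4783 -0.1891] yaw 0.33790175405315165 len 0.13837346574452022 w 0.026309783883261866 0.02812100981310022
base mid [ 0.4805 -0.1881] 0.3318054826050412 0.1276646499172469 0.08836245876655738
thick side [0.5954 0.235  0.038 ]
scene upper-left end centre [0.5548 0.2467 0.038 ]
antenna [ 0.3496 -0.0632  0.009 ]
antenna [ 0.4962 -0.0497  0.006 ]
```

{"fn": "step_arm", "kwargs": {"plan": [{"grip": 0,"slide": [0,0,0],"spin": 1.1},{"grip": 0,"slide": [-0.002,0,0.023],"spin": 0},{"grip": 0,"slide": [0,0,0.023],"spin": 0},{"grip": 0,"slide": [0,0,0.023],"spin": 0},{"grip": 0,"slide": [0,0.03,0],"spin": 0},{"grip": 0,"slide": [0,0.03,0],"spin": 0},{"grip": 0,"slide": [0,0.03,0],"spin": 0},{"grip": 0,"slide": [0,0.02,0],"spin": 0},{"grip": 0,"slide": [0,0,0],"spin": 0},{"grip": 0,"slide": [0,0,0],"spin": 0}]}}

```text
time_s: 7.48
ee_pos: [0.4799, -0.189, 0.1255]
eef_rot: [-1.572, 0.001, -1.234]
force: [0.4, -1.0, 0.3]
grip_width: 0.0468
```

```bash
python3 - <<'E'
from h import *
cv2.imwrite('pics/d6.png',cams.camera('side'));cv2.imwrite('pics/w6.png',cams.camera('wrist'))
o=get_obs();print(o['ee_pos'],o['eef_rot'],o['force'])
E
```

```text
[ 0.4808 -0.1894  0.1271] [-1.5692 -0.0016 -1.2341] [-0.5133 -0.7067  1.0043]
```

View pics/d6.png

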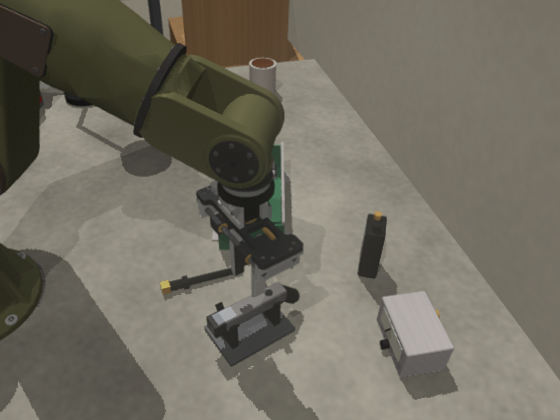

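View pics/w6.png

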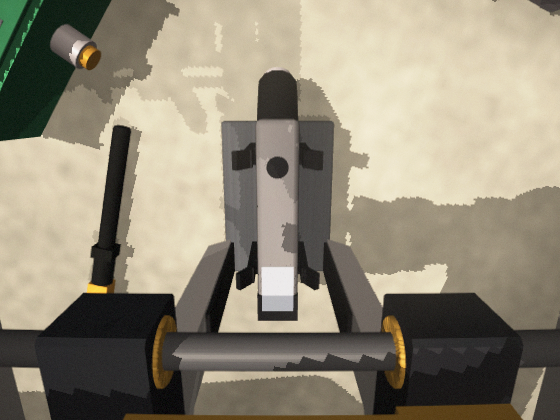

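{"fn": "step_arm", "kwargs": {"force": 30, "plan": [{"grip": 0,"slide": [0,0.02,0],"spin": 0},{"grip": 0,"slide": [0,0.02,0],"spin": 0},{"grip": 0,"slide": [0,0.02,0],"spin": 0},{"grip": 0,"slide": [0,0.01,0],"spin": 0},{"grip": 0,"slide": [0,0.01,0],"spin": 0},{"grip": 0,"slide": [0,0,0],"spin": 0},{"grip": 0,"slide": [0,0,0],"spin": 0}]}}

```text
time_s: 8.17
ee_pos: [0.4804, -0.1892, 0.0462]
eef_rot: [-1.57, -0.001, -1.234]
force: [0.7, -0.1, 0.5]
grip_width: 0.047
```

```bash
python3 - <<'E'
from h import *
d=cams.camera('side');w=cams.camera('wrist');s=cams.camera('scene')
cv2.imwrite('pics/w7.png',w);cv2.imwrite('pics/d7.png',np.hstack([cv2.resize(d[230:370,180:320],None,fx=2.8,fy=2.8),cv2.resize(s[170:310,110:250],None,fx=2.8,fy=2.8)]))
o=get_obs();print(o['ee_pos'],o['eef_rot'],o['force'])
E
```

```text
[ 0.4806 -0.1893  0.0465] [-1.5696 -0.0012 -1.234 ] [ 0.0418 -0.7727  0.6002]
```

View pics/d7.png

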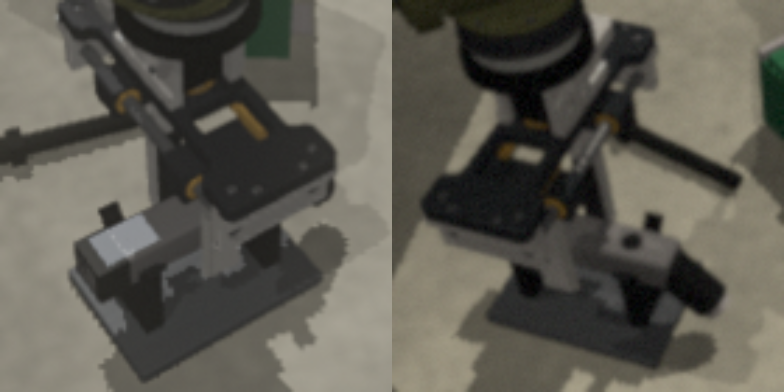

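View pics/w7.png

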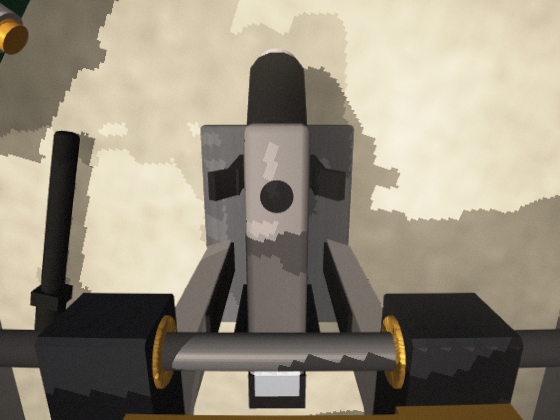

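{"fn": "step_arm", "kwargs": {"force": 30, "plan": [{"grip": 0.1,"slide": [0,0,0],"spin": 0},{"grip": 0.2,"slide": [0,0,0],"spin": 0},{"grip": 0.3,"slide": [0,0,0],"spin": 0},{"grip": 0.35,"slide": [0,0,0],"spin": 0},{"grip": 0.4,"slide": [0,0,0],"spin": 0},{"grip": 1,"slide": [0,0,0],"spin": 0},{"grip": 1,"slide": [0,0,0],"spin": 0},{"grip": 1,"slide": [0,0,0],"spin": 0},{"grip": 1,"slide": [0,0,0],"spin": 0}]}}

```text
time_s: 9.07
ee_pos: [0.48, -0.189, 0.0455]
eef_rot: [-1.571, 0.0, -1.234]
force: [-0.7, 1.8, 2.6]
grip_width: 0.0278
```

```bash
python3 - <<'E'
from h import *
o=get_obs();print(o['ee_pos'],o['eef_rot'],o['force'],o['moment'],o['grip_width'])
E
```

```text
[ 0.48   -0.189   0.0455] [-1.5708  0.0001 -1.2339] [-0.7215  1.7842  2.5529] [0.392  0.308  0.0131] 0.027784386725956598
```

{"fn": "step_arm", "kwargs": {"plan": [{"grip": 1,"slide": [0,-0.004,0],"spin": 0},{"grip": 1,"slide": [0,-0.008,0],"spin": 0},{"grip": 1,"slide": [0,-0.012,0],"spin": 0},{"grip": 1,"slide": [0,-0.016,0],"spin": 0},{"grip": 1,"slide": [0,-0.02,0],"spin": 0},{"grip": 1,"slide": [0,-0.02,0],"spin": 0},{"grip": 1,"slide": [0,-0.02,0],"spin": 0},{"grip": 1,"slide": [0,-0.02,0],"spin": 0},{"grip": 1,"slide": [0,-0.02,0],"spin": 0},{"grip": 1,"slide": [0,-0.01,0],"spin": 0},{"grip": 1,"slide": [0,0,0],"spin": 0},{"grip": 1,"slide": [0,0,0],"spin": 0}]}}

```text
time_s: 10.07
ee_pos: [0.4799, -0.189, 0.1952]
eef_rot: [-1.571, -0.0, -1.234]
force: [0.2, 0.8, -3.0]
grip_width: 0.0278
```

```bash
python3 - <<'E'
from h import *
import pickle
o=get_obs();print(o['ee_pos'],o['eef_rot'],o['force'],o['grip_width'])
cal=cams.calibration('wrist');cv2.imwrite('pics/w8.png',cams.camera('wrist'));pickle.dump(cal,open('cal8.pkl','wb'))
d=cams.camera('side');s=cams.camera('scene');cv2.imwrite('pics/s8.png',s);cv2.imwrite('pics/d8.png',d)
cv2.imwrite('pics/m8.png',np.hstack([cv2.resize(d[160:360,180:340],None,fx=2.4,fy=2.4),cv2.resize(s[110:310,110:270],None,fx=2.4,fy=2.4)]))
E
```

```text
[ 0.4799 -0.189   0.1952] [-1.5707 -0.0001 -1.234 ] [ 0.2134  0.7725 -2.9644] 0.02784405262656146
```

View pics/m8.png

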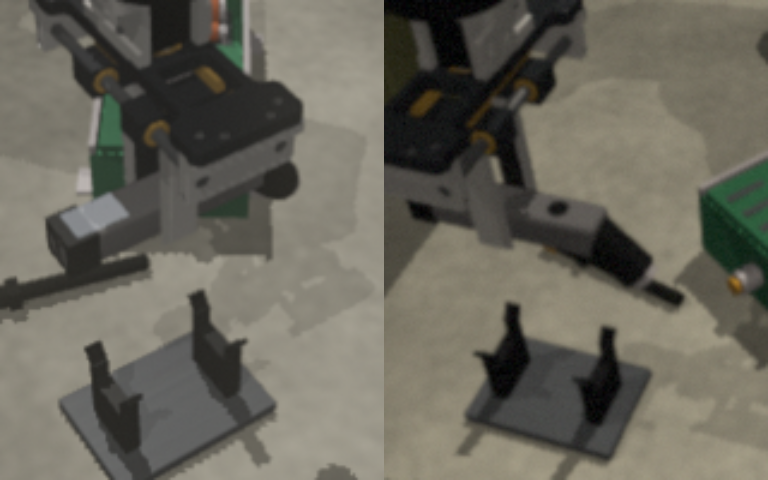

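View pics/w8.png

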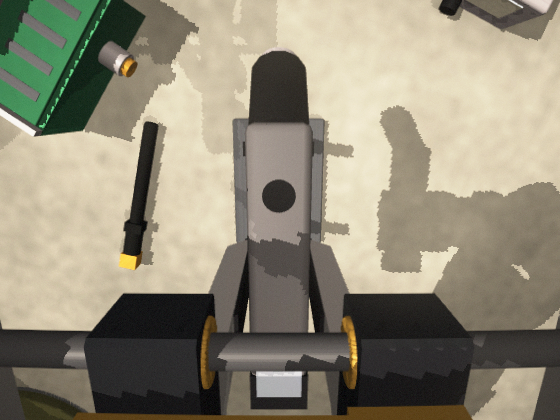

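```bash
python3 - <<'E'
from h import *
import pickle
cal=pickle.load(open('cal8.pkl','rb'))
t=np.array([.4799,-.189]);y=-1.234;zt=np.array([-np.sin(y),np.cos(y)]);xt=np.array([np.cos(y),np.sin(y)])
for uv in [(248,122),(310,122),(252,407),(306,407),(278.5,196)]:
    d=plane('wrist',uv,.1952+.0305,cal)[:2]-t;print(uv,d@xt,d@zt)
E
```

```text
(248, 122) -0.012208191895410177 0.0690919073264039
(310, 122) 0.01241596461828165 0.06907353881589863
(252, 407) -0.01348503119533039 -0.06964756445058558
(306, 407) 0.013584458847947496 -0.06966366808781797
(278.5, 196) -0.00011769879195240557 0.03888888928525
```

{"fn": "step_arm", "kwargs": {"plan": [{"grip": 1,"slide": [-0.006,0,0.004],"spin": 0},{"grip": 1,"slide": [-0.012,0,0.008],"spin": 0},{"grip": 1,"slide": [-0.018,0,0.012],"spin": 0},{"grip": 1,"slide": [-0.021,0,0.0145],"spin": 0},{"grip": 1,"slide": [-0.021,0,0.0145],"spin": 0},{"grip": 1,"slide": [-0.021,0,0.0145],"spin": 0},{"grip": 1,"slide": [-0.021,0,0.0145],"spin": 0},{"grip": 1,"slide": [-0.021,0,0.0145],"spin": 0},{"grip": 1,"slide": [-0.021,0,0.0145],"spin": 0},{"grip": 1,"slide": [-0.021,0,0.0145],"spin": 0},{"grip": 1,"slide": [-0.018,0,0.012],"spin": 0},{"grip": 1,"slide": [-0.018,0,0.012],"spin": 0},{"grip": 1,"slide": [-0.012,0,0.008],"spin": 0},{"grip": 1,"slide": [-0.006,0,0.004],"spin": 0},{"grip": 1,"slide": [0,0,0],"spin": 0}]}}

```text
time_s: 11.47
ee_pos: [0.5541, 0.0891, 0.1949]
eef_rot: [-1.572, 0.0, -1.233]
force: [-0.2, -0.1, -2.1]
grip_width: 0.028
```

{"fn": "step_arm", "kwargs": {"plan": [{"grip": 1,"slide": [0,0,0],"spin": -2.6},{"grip": 1,"slide": [0,0,0],"spin": -4.6},{"grip": 1,"slide": [0,0,0],"spin": -4.6},{"grip": 1,"slide": [0,0,0],"spin": -4.6},{"grip": 1,"slide": [0,0,0],"spin": -4.6},{"grip": 1,"slide": [0,0,0],"spin": -4.6},{"grip": 1,"slide": [0,0,0],"spin": -4.6},{"grip": 1,"slide": [0,0,0],"spin": -4.6},{"grip": 1,"slide": [0,0,0],"spin": -4.6},{"grip": 1,"slide": [0,0,0],"spin": -4.6},{"grip": 1,"slide": [0,0,0],"spin": -4.6},{"grip": 1,"slide": [0,0,0],"spin": -4.6},{"grip": 1,"slide": [0,0,0],"spin": -2},{"grip": 1,"slide": [0,0,0],"spin": 0},{"grip": 1,"slide": [0,0,0],"spin": 0}]}}

```text
time_s: 12.72
ee_pos: [0.554, 0.0872, 0.1954]
eef_rot: [-1.571, 0.0, -0.273]
force: [0.5, 0.0, -1.5]
grip_width: 0.0274
```

```bash
python3 - <<'E'
from h import *
import pickle
o=get_obs();print(o['ee_pos'],o['eef_rot'],o['force'],o['grip_width'],o['qpos'])
cal=cams.calibration('wrist');cv2.imwrite('pics/w9.png',cams.camera('wrist'));pickle.dump(cal,open('cal9.pkl','wb'))
d=cams.camera('side');s=cams.camera('scene');cv2.imwrite('pics/s9.png',s);cv2.imwrite('pics/d9.png',d)
cv2.imwrite('pics/m9.png',np.hstack([cv2.resize(d[90:290,180:340],None,fx=2.4,fy=2.4),cv2.resize(s[70:270,220:380],None,fx=2.4,fy=2.4)]))
E
```

```text
[0.554  0.0872 0.1954] [-1.571   0.0001 -0.2729] [ 0.5259  0.0257 -1.5403] 0.0273698199322211 [ 0.0909  0.3322  1.5024 -0.0001  1.3071  0.3638]
```

View pics/m9.png

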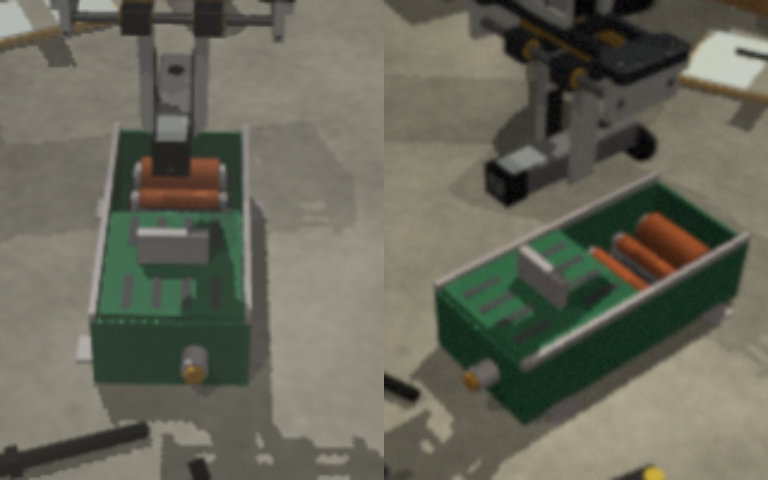

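View pics/w9.png

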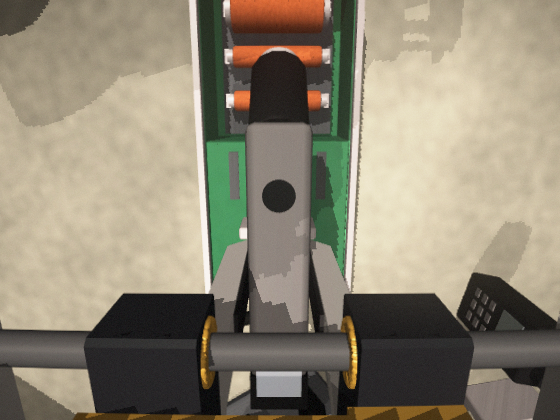

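{"fn": "step_arm", "kwargs": {"plan": [{"grip": 1,"slide": [0,0.005,0.001],"spin": 0},{"grip": 1,"slide": [0,0.01,0],"spin": 0},{"grip": 1,"slide": [0,0.01,0],"spin": 0},{"grip": 1,"slide": [0,0.01,0],"spin": 0},{"grip": 1,"slide": [0,0.01,0],"spin": 0},{"grip": 1,"slide": [0,0.01,0],"spin": 0},{"grip": 1,"slide": [0,0.005,0],"spin": 0},{"grip": 1,"slide": [0,0.003,0],"spin": 0},{"grip": 1,"slide": [0,0.002,0],"spin": 0},{"grip": 1,"slide": [0,0,0],"spin": 0},{"grip": 1,"slide": [0,0,0],"spin": 0},{"grip": 1,"slide": [0,0,0],"spin": 0}]}}

```text
time_s: 13.87
ee_pos: [0.5546, 0.089, 0.1309]
eef_rot: [-1.57, -0.001, -0.271]
force: [-0.4, -0.4, -0.9]
grip_width: 0.0283
```

```bash
python3 - <<'E'
from h import *
import pickle
o=get_obs();print(o['ee_pos'],o['eef_rot'],o['force'],o['grip_width'],o['qpos'])
cal=cams.calibration('wrist');cv2.imwrite('pics/w10.png',cams.camera('wrist'));pickle.dump(cal,open('cal10.pkl','wb'))
d=cams.camera('side');s=cams.camera('scene');cv2.imwrite('pics/s10.png',s);cv2.imwrite('pics/d10.png',d)
cv2.imwrite('pics/m10.png',np.hstack([cv2.resize(d[90:290,180:340],None,fx=2.4,fy=2.4),cv2.resize(s[90:240,240:380],None,fx=2.8,fy=3.2)]))
E
```

```text
[0.5546 0.089  0.1309] [-1.5705 -0.0008 -0.2705] [-0.443  -0.449  -0.9396] 0.028264373801128322 [0.0939 0.3959 1.5727 0.     1.1722 0.3645]
```

View pics/m10.png

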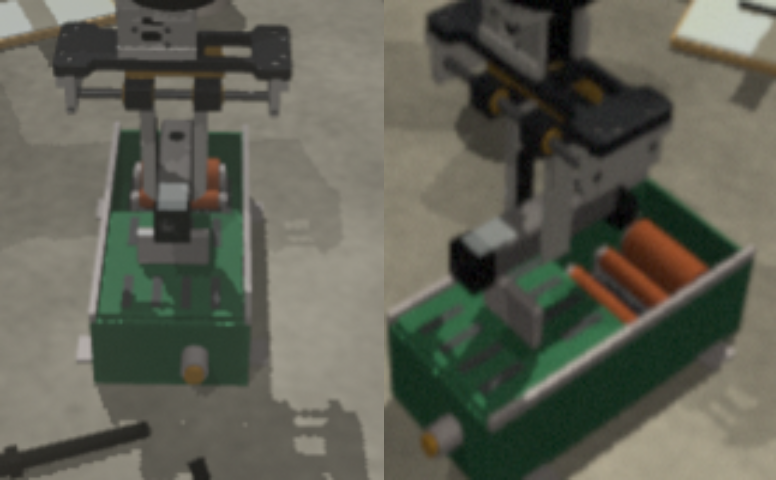

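View pics/w10.png

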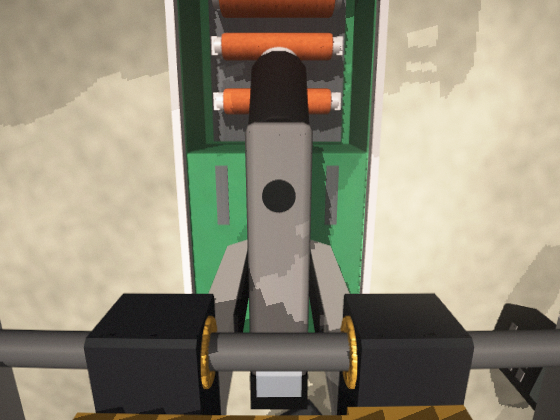

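```bash
python3 - <<'E'
from h import *
import pickle
t=np.array([.5543,.0885]);y=-.2715;zt=np.array([-np.sin(y),np.cos(y)]);xt=np.array([np.cos(y),np.sin(y)])
for k,tt in ((9,np.array([.554,.0872])),(10,np.array([.5546,.089]))):
    cal=pickle.load(open(f'cal{k}.pkl','rb'));a=cv2.imread(f'pics/w{k}.png')
    h=cv2.cvtColor(a,cv2.COLOR_BGR2HSV)
    m=((h[...,0]<14)&(h[...,1]>150)&(h[...,2]>90)).astype(np.uint8)
    n,l,s,c=cv2.connectedComponentsWithStats(m)
    for i in range(1,n):
        if s[i,4]>100:
            x0,y0,w,hh=s[i,:4]; vc=y0+(hh-1)/2
            p=plane('wrist',(x0+(w-1)/2,vc),.038,cal)[:2];d=p-tt;print(k,s[i],p,d@xt,d@zt)
    for nm,uv in (('doorL',(214,142)),('doorR',(343,141))) if k==9 else (('doorL',(190,149)),('doorR',(367,148))):
        d=plane('wrist',uv,.0755,cal)[:2]-tt;print(nm,d@xt,d@zt)
print('expect spot at z .1536; y70 at .1166; y33 at .0796; door edge .0466')
E
```

```text
9 [ 230    0   94   28 2425] [0.5929 0.236 ] -0.0024473416023354354 0.15372880103862285
9 [233  45  46  22 586] [0.5663 0.2085] -0.020723643075541323 0.12014668248954688
9 [280  45  42  21 507] [0.6038 0.1984] 0.018193839860282075 0.12046628918296608
9 [234  91  17  20 294] [0.544  0.1756] -0.0333435719914577 0.0824838328772007
9 [307  90  14  21 247] [0.6053 0.1588] 0.030177055537569414 0.08277211235854628
doorL -0.053294688466159076 0.0491865384456438
doorR 0.05133111575744222 0.049769793406016095
10 [219   0 116  10 825] [0.591  0.2286] -0.0023782712567632547 0.14424860424934782
10 [ 222   33  111   25 2337] [0.5843 0.2035] -0.0020560555090327003 0.11826410342569622
10 [224  88  27  26 628] [0.5466 0.1752] -0.030815420624764334 0.08091552941425718
10 [307  88  24  25 563] [0.6031 0.1599] 0.02771562925507461 0.0812700412372732
doorL -0.05764230318255816 0.05016201140151562
doorR 0.05558902987111267 0.050815518069201836
expect spot at z .1536; y70 at .1166; y33 at .0796; door edge .0466
```

{"fn": "step_arm", "kwargs": {"plan": [{"grip": 1,"slide": [-0.001,0.0005,0.001],"spin": 0},{"grip": 1,"slide": [0,0,0],"spin": 0},{"grip": 1,"slide": [0,0,0],"spin": 0},{"grip": 1,"slide": [0,0,0],"spin": 0},{"grip": 1,"slide": [0,0,0],"spin": 0},{"grip": 1,"slide": [0,0,0],"spin": 0},{"grip": 1,"slide": [0,0,0],"spin": 0},{"grip": 1,"slide": [0,0,0],"spin": 0},{"grip": 1,"slide": [0,0,0],"spin": 0},{"grip": 1,"slide": [0,0,0],"spin": 0},{"grip": 1,"slide": [0,0,0],"spin": 0},{"grip": 1,"slide": [0,0,0],"spin": 0},{"grip": 1,"slide": [0,0,0],"spin": 0},{"grip": 1,"slide": [0,0,0],"spin": 0},{"grip": 1,"slide": [0,0,0],"spin": 0},{"grip": 1,"slide": [0,0,0],"spin": 0},{"grip": 1,"slide": [0,0,0],"spin": 0},{"grip": 1,"slide": [0,0,0],"spin": 0},{"grip": 1,"slide": [0,0,0],"spin": 0},{"grip": 1,"slide": [0,0,0],"spin": 0}]}}

```text
time_s: 15.68
ee_pos: [0.5537, 0.0902, 0.13]
eef_rot: [-1.571, -0.0, -0.271]
force: [-0.3, -0.3, -2.2]
grip_width: 0.0278
```

{"fn": "step_arm", "kwargs": {"plan": [{"grip": 1,"slide": [0,0,0],"spin": 0},{"grip": 1,"slide": [0,0,0],"spin": 0},{"grip": 1,"slide": [0,0,0],"spin": 0},{"grip": 1,"slide": [0,0,0],"spin": 0},{"grip": 1,"slide": [0,0,0],"spin": 0},{"grip": 1,"slide": [0,0,0],"spin": 0},{"grip": 1,"slide": [0,0,0],"spin": 0},{"grip": 1,"slide": [0,0,0],"spin": 0},{"grip": 1,"slide": [0,0,0],"spin": 0},{"grip": 1,"slide": [0,0,0],"spin": 0},{"grip": 1,"slide": [0,0,0],"spin": 0},{"grip": 1,"slide": [0,0,0],"spin": 0},{"grip": 1,"slide": [0,0,0],"spin": 0},{"grip": 1,"slide": [0,0,0],"spin": 0},{"grip": 1,"slide": [0,0,0],"spin": 0},{"grip": 1,"slide": [0,0,0],"spin": 0},{"grip": 1,"slide": [0,0,0],"spin": 0},{"grip": 1,"slide": [0,0,0],"spin": 0}]}}

```text
time_s: 17.18
ee_pos: [0.5537, 0.0902, 0.13]
eef_rot: [-1.571, 0.0, -0.271]
force: [-0.1, 0.1, -2.0]
grip_width: 0.0275
```

{"fn": "step_arm", "kwargs": {"plan": [{"grip": 1,"slide": [0,-0.005,0],"spin": 0},{"grip": 1,"slide": [0,-0.01,0],"spin": 0},{"grip": 1,"slide": [0,-0.015,0],"spin": 0},{"grip": 1,"slide": [0,-0.015,0],"spin": 0},{"grip": 1,"slide": [0,-0.015,0],"spin": 0},{"grip": 1,"slide": [0,-0.005,0],"spin": 0},{"grip": 1,"slide": [0,0,0],"spin": 2.6},{"grip": 1,"slide": [0,0,0],"spin": 4.6},{"grip": 1,"slide": [0,0,0],"spin": 4.6},{"grip": 1,"slide": [0,0,0],"spin": 4.6},{"grip": 1,"slide": [0,0,0],"spin": 4.6},{"grip": 1,"slide": [0,0,0],"spin": 4.6},{"grip": 1,"slide": [0,0,0],"spin": 4.6},{"grip": 1,"slide": [0,0,0],"spin": 4.6},{"grip": 1,"slide": [0,0,0],"spin": 4.6},{"grip": 1,"slide": [0,0,0],"spin": 4.6},{"grip": 1,"slide": [0,0,0],"spin": 4.6},{"grip": 1,"slide": [0,0,0],"spin": 4.6},{"grip": 1,"slide": [0,0,0],"spin": 2},{"grip": 1,"slide": [0,0,0],"spin": 0}]}}

```text
time_s: 18.85
ee_pos: [0.5536, 0.0902, 0.1951]
eef_rot: [-1.571, -0.0, -1.236]
force: [0.2, -0.5, -1.9]
grip_width: 0.0275
```

{"fn": "step_arm", "kwargs": {"plan": [{"grip": 1,"slide": [0.006,0,-0.004],"spin": 0},{"grip": 1,"slide": [0.012,0,-0.008],"spin": 0},{"grip": 1,"slide": [0.018,0,-0.012],"spin": 0},{"grip": 1,"slide": [0.021,0,-0.0145],"spin": 0},{"grip": 1,"slide": [0.021,0,-0.0145],"spin": 0},{"grip": 1,"slide": [0.021,0,-0.0145],"spin": 0},{"grip": 1,"slide": [0.021,0,-0.0145],"spin": 0},{"grip": 1,"slide": [0.021,0,-0.0145],"spin": 0},{"grip": 1,"slide": [0.021,0,-0.0145],"spin": 0},{"grip": 1,"slide": [0.021,0,-0.0145],"spin": 0},{"grip": 1,"slide": [0.018,0,-0.012],"spin": 0},{"grip": 1,"slide": [0.018,0,-0.012],"spin": 0},{"grip": 1,"slide": [0.012,0,-0.008],"spin": 0},{"grip": 1,"slide": [0.006,0,-0.004],"spin": 0},{"grip": 1,"slide": [0,0,0],"spin": 0},{"grip": 1,"slide": [0,0,0],"spin": 0},{"grip": 1,"slide": [0,0,0],"spin": 0}]}}

```text
time_s: 20.27
ee_pos: [0.4796, -0.1863, 0.195]
eef_rot: [-1.571, 0.0, -1.233]
force: [0.1, 0.0, -1.7]
grip_width: 0.0276
```

```bash
python3 - <<'E'
from h import *
import pickle
o=get_obs();print(o['ee_pos'],o['eef_rot'],o['force'],o['grip_width'])
cv2.imwrite('pics/w11.png',cams.camera('wrist'));o=get_obs();print(o['ee_pos'],o['eef_rot'])
E
```

```text
[ 0.4796 -0.1863  0.195 ] [-1.5708  0.0001 -1.2332] [ 0.0817  0.0157 -1.6631] 0.027570754208482803
[ 0.4797 -0.1862  0.195 ] [-1.5707  0.0001 -1.2329]
```

View pics/w11.png

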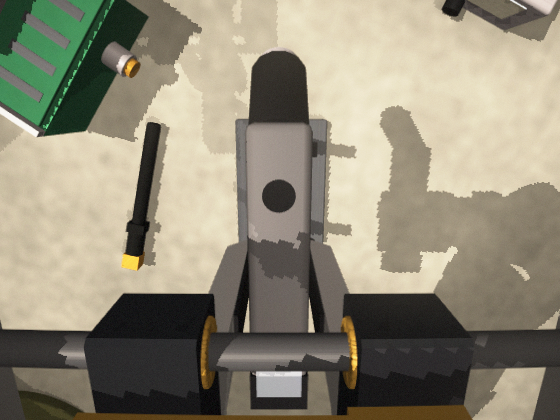

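{"fn": "step_arm", "kwargs": {"plan": [{"grip": 1,"slide": [0.0027,0,-0.0005],"spin": 0},{"grip": 1,"slide": [0,0.01,0],"spin": 0},{"grip": 1,"slide": [0,0.02,0],"spin": 0},{"grip": 1,"slide": [0,0.02,0],"spin": 0},{"grip": 1,"slide": [0,0.02,0],"spin": 0},{"grip": 1,"slide": [0,0.02,0],"spin": 0},{"grip": 1,"slide": [0,0.01,0],"spin": 0},{"grip": 1,"slide": [0,0.005,0],"spin": 0},{"grip": 1,"slide": [0,0,0],"spin": 0},{"grip": 1,"slide": [0,0,0],"spin": 0},{"grip": 1,"slide": [0,0,0],"spin": 0},{"grip": 1,"slide": [0,0,0],"spin": 0}]}}

```text
time_s: 21.32
ee_pos: [0.4805, -0.1897, 0.0909]
eef_rot: [-1.57, -0.001, -1.234]
force: [-0.8, -0.0, -2.0]
grip_width: 0.028
```

```bash
python3 - <<'E'
from h import *
o=get_obs();print(o['ee_pos'],o['eef_rot'],o['force'],o['grip_width'])
d=cams.camera('side');w=cams.camera('wrist');s=cams.camera('scene')
cv2.imwrite('pics/m12.png',np.hstack([cv2.resize(d[200:360,180:320],None,fx=2.8,fy=2.8),cv2.resize(s[150:310,110:250],None,fx=2.8,fy=2.8)]))
E
```

```text
[ 0.4805 -0.1897  0.0909] [-1.5696 -0.0011 -1.2339] [-0.8046 -0.0472 -2.0014] 0.02802464446826611
```

View pics/m12.png

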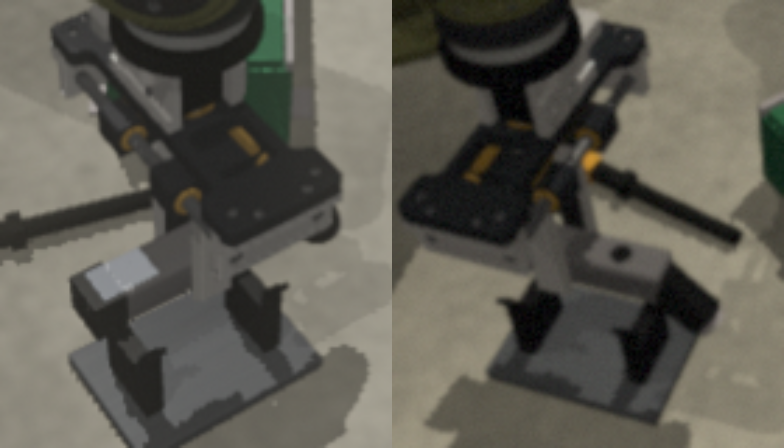

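{"fn": "step_arm", "kwargs": {"plan": [{"grip": 1,"slide": [0,0.01,0],"spin": 0},{"grip": 1,"slide": [0,0.01,0],"spin": 0},{"grip": 1,"slide": [0,0.008,0],"spin": 0},{"grip": 1,"slide": [0,0.006,0],"spin": 0},{"grip": 1,"slide": [0,0.004,0],"spin": 0},{"grip": 1,"slide": [0,0.003,0],"spin": 0},{"grip": 1,"slide": [0,0.002,0],"spin": 0},{"grip": 1,"slide": [0,0.001,0],"spin": 0},{"grip": 1,"slide": [0,0,0],"spin": 0},{"grip": 1,"slide": [0,0,0],"spin": 0},{"grip": 1,"slide": [0,0,0],"spin": 0}]}}

```text
time_s: 22.38
ee_pos: [0.4802, -0.1896, 0.0462]
eef_rot: [-1.57, -0.0, -1.234]
force: [0.4, -0.1, -1.4]
grip_width: 0.0278
```

```bash
python3 - <<'E'
from h import *
o=get_obs();print(o['ee_pos'],o['eef_rot'],o['force'],o['grip_width'])
d=cams.camera('side');s=cams.camera('scene')
cv2.imwrite('pics/m13.png',np.hstack([cv2.resize(d[200:360,180:320],None,fx=2.8,fy=2.8),cv2.resize(s[150:310,110:250],None,fx=2.8,fy=2.8)]))
E
```

```text
[ 0.4802 -0.1896  0.0462] [-1.5705 -0.0004 -1.2339] [ 0.3677 -0.0581 -1.3797] 0.02783110131010425
```

View pics/m13.png

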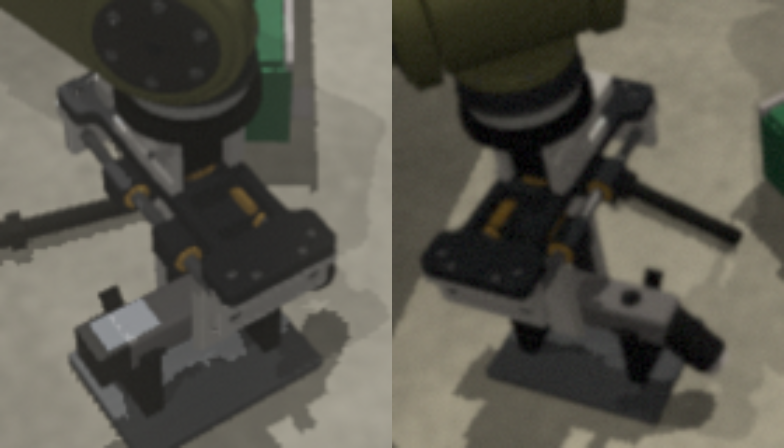

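{"fn": "step_arm", "kwargs": {"force": 5, "plan": [{"grip": 1,"slide": [0,0.0005,0],"spin": 0},{"grip": 1,"slide": [0,0,0],"spin": 0},{"grip": 0.38,"slide": [0,0,0],"spin": 0},{"grip": 0.34,"slide": [0,0,0],"spin": 0},{"grip": 0.3,"slide": [0,0,0],"spin": 0},{"grip": 0.2,"slide": [0,0,0],"spin": 0},{"grip": 0.1,"slide": [0,0,0],"spin": 0},{"grip": 0,"slide": [0,0,0],"spin": 0},{"grip": 0,"slide": [0,0,0],"spin": 0},{"grip": 0,"slide": [0,0,0],"spin": 0},{"grip": 0,"slide": [0,0,0],"spin": 0}]}}

```text
time_s: 23.4
ee_pos: [0.48, -0.1896, 0.0455]
eef_rot: [-1.571, -0.0, -1.234]
force: [-1.2, -0.3, 0.1]
grip_width: 0.047
```

{"fn": "step_arm", "kwargs": {"plan": [{"grip": 0,"slide": [0,-0.01,0],"spin": 0},{"grip": 0,"slide": [0,-0.02,0],"spin": 0},{"grip": 0,"slide": [0,-0.03,0],"spin": 0},{"grip": 0,"slide": [0,-0.03,0],"spin": 0},{"grip": 0,"slide": [0,-0.03,0],"spin": 0},{"grip": 0,"slide": [0,-0.03,0],"spin": 0},{"grip": 0,"slide": [0,-0.03,0],"spin": 0},{"grip": 0,"slide": [0,-0.01,-0.035],"spin": 0},{"grip": 0,"slide": [0,0,-0.035],"spin": 0},{"grip": 0,"slide": [0,0,0],"spin": 0},{"grip": 0,"slide": [0,0,0],"spin": 0},{"grip": 0,"slide": [0,0,0],"spin": 0}]}}

```text
time_s: 24.4
ee_pos: [0.4143, -0.2127, 0.236]
eef_rot: [-1.57, -0.001, -1.234]
force: [0.5, -0.5, 0.5]
grip_width: 0.047
```

```bash
python3 - <<'E'
from h import *
import pickle
o=get_obs();print(o['time_s'],o['ee_pos'],o['force'],o['grip_width'])
cal=cams.calibration('wrist');w=cams.camera('wrist');pickle.dump(cal,open('cal14.pkl','wb'))
cv2.imwrite('pics/w14.png',w)
cv2.imwrite('pics/d14.png',cams.camera('side'));cv2.imwrite('pics/s14.png',cams.camera('scene'))
E
```

```text
24.4 [ 0.4143 -0.2127  0.236 ] [ 0.4992 -0.48    0.4777] 0.04696225542149113
```

View pics/w14.png

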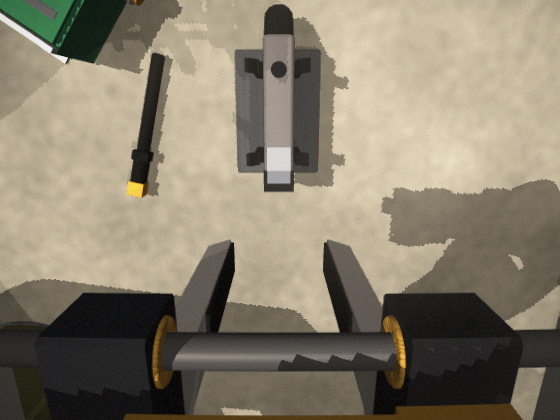

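View pics/d14.png

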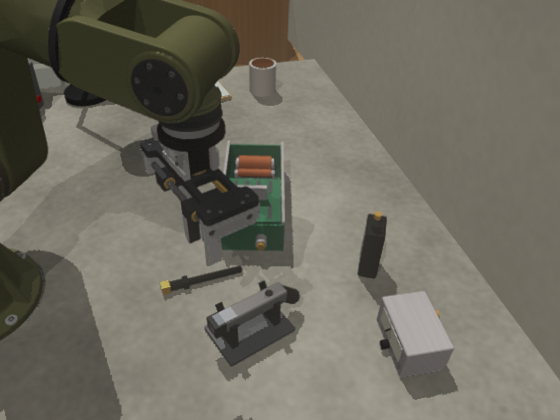

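View pics/s14.png

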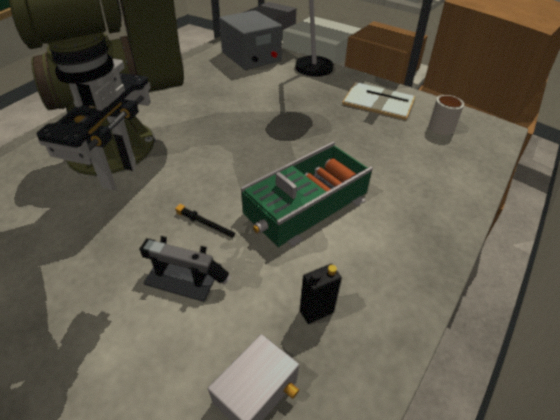

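```bash
python3 - <<'E'
import cv2,numpy as np
a=cv2.imread('pics/d5.png').astype(int);b=cv2.imread('pics/d14.png').astype(int)
d=np.abs(a-b).sum(2)[200:400,150:470];print((d>90).sum())
from station import hand_in
print(hand_in())
E
```

```text
274
the job is handed in; nothing more can be done
None
```

I carried out the whole job in the order asked and handed it in at about 24.5 s of robot time.

- **Door:** I pushed the lip with closed fingers until the door stopped, at about 13 N. The wrist picture put the door's edge 2–5 mm short of fully open by the box's outline. By the resistors' places it was fully open. The door is open in the last pictures.
- **Measurement:** I gripped the handle within about 1 mm of its middle and lifted it level. With the thermometer pointing along the box's length, I held the lens about 8 cm from the thick resistor, which is in the far place, for a little over 3 s. The wrist and fixed cameras disagreed by about 2 mm on where the spot is, so I aimed between them.
- **Contact with tin box or resistors:** no force reading or picture showed the thermometer touching either. By calculation, the lowest part of its head stayed about 2 cm above the rails.
- **Return:** I lowered the thermometer into both saddles at the original position and let go gently. In the last pictures it lies as it did before.
- **Other things:** the antenna, transceiver and SWR meter look unmoved. A comparison of the side pictures from before and after the measurement, covering the stand and bystander area, showed 274 changed pixels. I did not trace where those pixels were.

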